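Centre a rubber heel on the sole tester and clamp it

TASK

Put the black rubber heel piece (flat at one end, rounded at the other) flat on the tester's steel plate, lengthwise and centred midway between the front and back stops with its sides in line with the ends of the stops, and let go of it. Then pull the tester's hand lever all the way over towards you, so that the foot comes down and holds the heel where it lies. Leave the other things on the bench undisturbed.

Things in the scene. Friction and masses are not known exactly. Their poses are not given: they have to be found in the camera images.
- heel: loose black rubber heel piece, D-shaped from above, 60 mm long (x), 46 wide (y), 20 thick, 0.08 kg, five small nail heads on top; on the bench to the robot's right, near a rubber disc and block. Origin: centre of underside, z up. x points to the rounded end (radius 23 mm); the other end (x = -30 mm) is flat, the sides are straight and parallel from x = -30 to +7 mm.
- stage_center (a point): centre of the steel plate's top face on the grey tester (fixed to the bench), 40 mm above the bench. x (tester's x) runs from the front stop to the back stop, away from the robot; y left; z up. Plate 110 (x) by 90 (y) mm. The grey base under it spans x -65 to 65, y -65 to 135 mm, 30 mm high. The front (-x) side is open.
- front_stop (a point): middle of the front stop's inner face, at its foot on the plate, 42 mm to -x of the plate's centre; axes of the tester. The stop is a dark steel bar 46 mm long along y (as wide as the heel), 8 mm high and 8 mm thick.
- back_stop (a point): the same for the equal back stop, 42 mm to +x of the plate's centre; so the centred heel has 12 mm free at each end.
- head (a point): middle of the underside of the tester's head, 120 mm above the plate's centre; axes of the tester. The head is a beam over the plate, x -18 to 18, y -30 to 130 mm, 45 mm high, on a column (45 x 40 mm) at y 90 to 130 mm; an 18 mm shaft goes on to the lever at y = -122 mm. It bars the way from straight above: come from the front under it, tool tilted about 40 degrees, fingertips leading.
- foot: round steel foot, 22 mm across, under the head above the plate's centre. Origin: centre of its underside, 115 mm above the plate with the lever at 0, coming down 87 mm per radian of lever. Free, it would end 11 mm above the plate; a spring (450 N/m, 12 mm of give) lets it rest on the 20 mm heel with about 4 N.
- clamp_lever (a joint): hand lever on the tester's right side, in rad: 0 = up, leaning 0.3 rad away to the tester's +x, foot up; 1.2 = end stop, pulled over to the tester's -x (leaning 0.9 rad), foot down. Starts between 0 and 0.12. It turns stiffly (5 to 8 N at the knob) and stays where it is left.
- lever_knob (a point): middle of the lever's black cross grip, a cylinder 22 mm in diameter and 30 mm long along the tester's y axis, 110 mm from the hinge. Can be pinched from above by its two ends (fingers closing along the tester's y).
- lever_hinge (a point): the lever's hinge point, fixed on the tester at x = 0, y = -122 mm, 138 mm above the plate. The hinge line runs along the tester's y axis; the axes are those of the tester.
- disc: bystander: black rubber disc, 48 mm across, 20 mm thick, origin centre of underside
- block: bystander: black rubber block, 75 x 34 x 20 mm, origin centre of underside
- tack_cup: bystander: steel cup, 72 mm across, 70 mm high, origin centre of underside
- loose_sole: bystander: black shoe sole 280 mm long, 26 mm thick, lying beyond the tester, origin centre of underside
- glue_jar: bystander: jar, 72 mm across, 100 mm high, on the left, origin centre of underside
- hammer: bystander: hammer lying on the left, origin on its underside
- last: bystander: wooden shoe last, about 190 x 74 x 50 mm, lying beyond the tester on the left, origin centre of underside
- trimmer: bystander: hand tool like a screwdriver, lying on the near left, origin on its underside
Mind the look-alikes: they are no part of the job. Leave any turquoise look-alike of the heel alone.

How it is judged:
On the way:
1. heel lies flat and centred between the stops, let go and at rest, with the lever still up (x of heel in the frame of stage_center between -0.005 and 0.005 m and y of heel in the frame of stage_center between -0.005 and 0.005 m and z of heel in the frame of stage_center between -0.002 and 0.002 m and angle between heel's own z axis and vertical below 0.06 rad and angle between the x axis of heel and the x axis of stage_center, either way round below 0.12 rad and contact force between the fingers and heel below 0.05 N and linear speed of heel below 0.01 m/s and value of joint clamp_lever below 0.4 rad), for 0.2 s.
At the end, for the whole second after the job is handed in: The heel lies flat on the tester's plate, its centre within 5 mm of the plate's centre in each direction and its length within 0.12 rad of the line between the stops (either way round), at rest; the lever is over to its end (above 1.12 of 1.2 rad) and the foot presses on the heel (over 1 N) (x of heel in the frame of stage_center between -0.005 and 0.005 m and y of heel in the frame of stage_center between -0.005 and 0.005 m and z of heel in the frame of stage_center between -0.002 and 0.002 m and angle between heel's own z axis and vertical below 0.06 rad and angle between the x axis of heel and the x axis of stage_center, either way round below 0.12 rad and value of joint clamp_lever above 1.12 rad and contact force between foot and heel above 1 N and linear speed of heel below 0.01 m/s); the robot touches nothing.
It fails at once if another thing on the bench (disc, block, cup, loose sole, jar, hammer, last, trimmer) is pushed more than 25 mm from where it stood (distance of any of disc, block, tack_cup, loose_sole, glue_jar, hammer, last, trimmer from where it was at the start of the episode above 0.025 m).
It also fails if it takes over 61 s, if anything falls off the work surface, if the arm or the gripper's body presses on something with over 40 N, if the wrist force passes 120 N, or if a joint passes its speed limit or range.

ROBOT

A 7-joint arm with a two-finger parallel gripper is mounted at the origin on the work surface. World frame = base frame: x ahead of the robot, y to its left, z up, the work surface at z = 0. Lengths are in m, angles in rad, forces in N, time in s.
With the tool pointing down it reaches from about 0.4 to 0.9 m from the base axis. Payload 5.5 kg.
Tool frame: the origin (TCP) lies on the centre line of the jaws, within the pads' length; the fingertips stand 22 mm ahead of it and the grasp point (between the pads) lies 3 mm ahead of it; z points along the fingers, y is the direction in which the jaws open and shut (so a half turn about z gives the same grasp; the last joint's range is limited). The gripper opens to 85 mm and grips with 20 to 120 N. Pads are 22 mm wide; open, the fingers measure 114 mm over their backs; the gripper's body (76 mm by 85 mm) begins 54 mm behind the grasp point. The pads swing forward as they close: fully open they stand 13 mm farther back than shut.
Start: joints at [1.556, 0.501, -0.427, 1.55, 0.221, 1.138, -0.21], TCP at [0.178, -0.625, 0.253] pointing down, gripper open.
Joint ranges: [-2.88, 2.88], [-0.31, 2.03], [-1.54, 1.56], [0.2, 2.42], [-1.41, 4.55], [0.19, 2.02], [-2.57, 2.57]. Speed limits (rad/s): [2.57, 2.57, 3.14, 3.14, 3.14, 3.14, 3.14].

INTERFACE

Orientations are given as a unit quaternion [w, x, y, z].
In Python, from station import read_state, grab_frame, close_job gives the robot as it stands.
- The arm moves only by the shell command python3 -m inch 'ROWS'. ROWS is a JSON object of lists of equal length, an entry for each row: "jaw": the closure, from 0 (fully open) to 1 (shut); "offset": the shift along the tool's x, y, z in m, a list of three; "rotation": the turn, a rotation vector about the tool's x, y, z in degrees, a list of three. In form: {"jaw": [jaw, ...], "offset": [[tx, ty, tz], ...], "rotation": [[rx, ry, rz], ...]}. A call has 1 to 20 rows; each row is the pose to reach, as a shift and turn from the pose measured when the call began, along the tool's axes at that moment; what a row does not reach only later rows make up. A row lasts 1/12 s, in which the tool goes at most 41.7 mm and 7.16 degrees, less where a joint would pass 70% of its speed; a pose out of reach is approached as far as the arm can. A call with a gripper value outside its range is refused whole. The fingers move at their own pace and stop on an object; the grip force is fixed at half the most. Time passes only in rows, so rows that repeat a pose let the fingers close. It gives the time, the measured TCP pose, the force and the opening at its end, in the units of the state.
- read_state(): the state, without advancing time (a new reading comes with each control period).
- grab_frame(name): name is "side" or "top"; returns a dict with "pixels" (420x560x3 uint8, red, green, blue), "fx", "fy", "cx", "cy" (pixels), "world_from_camera" (4x4, takes a point from camera to world coordinates). Camera axes: x right, y down, z forward; pixel columns grow to the right and rows downward; lengths in m; the calibration is good to about 2 mm. A picture is of the moment at which its call begins. There is no depth.
- close_job(): hands the job in, once; it reports no verdict.
The state is a dict: "clock": time; "qpos": joint angles; "joint_vel": joint speeds; "joint_torque": joint torques, N m; "tool_pos": TCP position; "ee_rot": TCP orientation; "wrist_force": force on the tool from outside, world axes, zero at the start; "torque": the same for the moment, N m; "opening": opening from 0.0 (shut) to 1.0 (fully open).
Only numpy, scipy, OpenCV 4.12 (cv2) and the standard library are available. Lean on these libraries where they do the work, as an engineer would, in place of code of your own. Each camera call takes 0.05 s, during which the arm holds its last target. There are 200 camera calls.

## Working session

There is one attempt and no reset: what is moved stays moved. The work goes in short steps, Python scripts to look and compute and a shell command to move; the robot and the scene stay as the last step left them, time stands still between calls to the robot, and variables do not carry over. Pictures are saved under pics/ and viewed, about 8 in all and at most 12, crops included, and the job is handed in when it is done.

```bash
ls; mkdir -p pics
python3 - <<'E'
from station import *
import cv2,numpy as np
print(read_state())
for n in("side","top"):
    f=grab_frame(n); cv2.imwrite(f"pics/{n}0.png",cv2.cvtColor(f["pixels"],cv2.COLOR_RGB2BGR))
    print(n,f["fx"],f["fy"],f["cx"],f["cy"],np.round(f["world_from_camera"],4).tolist())
E
```

```text
pics
{'clock': 0.0, 'qpos': array([ 1.55619953,  0.50186413, -0.42681201,  1.55142898,  0.22078744,
        1.13834495, -0.21030346]), 'joint_vel': array([ 0.00162086, -0.00238899,  0.00170562,  0.00048953,  0.00013059,
        0.00032701,  0.00093967]), 'joint_torque': array([-1.72304033e-03, -5.69527888e+01, -5.81614718e+00, -2.80939579e+01,
        1.08567553e-02,  1.20811767e-02, -2.62248182e-05]), 'tool_pos': array([ 0.17804308, -0.62445734,  0.25225971]), 'ee_rot': array([-9.89339058e-04,  9.90364458e-01,  1.38481955e-01, -9.58493905e-05]), 'wrist_force': array([ 0.61919284, -0.07730723,  0.05705327]), 'torque': array([-0.04200134,  0.00951822,  0.00671665]), 'opening': 0.9975862261314975}
side 536.1488509509137 536.1488509509137 283.1868632496273 211.0679634021437 [[0.973, -0.1641, 0.1621, 0.3001], [-0.2306, -0.7044, 0.6713, -1.0809], [0.004, -0.6906, -0.7232, 1.345], [0.0, 0.0, 0.0, 1.0]]
top 482.79763877047316 482.79763877047316 279.81826472777414 201.54824050133087 [[-0.0273, -0.9898, 0.1398, 0.3463], [-0.9996, 0.0281, 0.0039, -0.0064], [-0.0078, -0.1397, -0.9902, 1.6659], [0.0, 0.0, 0.0, 1.0]]
```

View pics/side0.png

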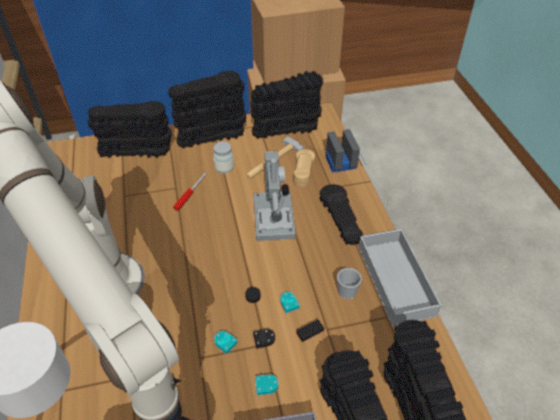

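View pics/top0.png

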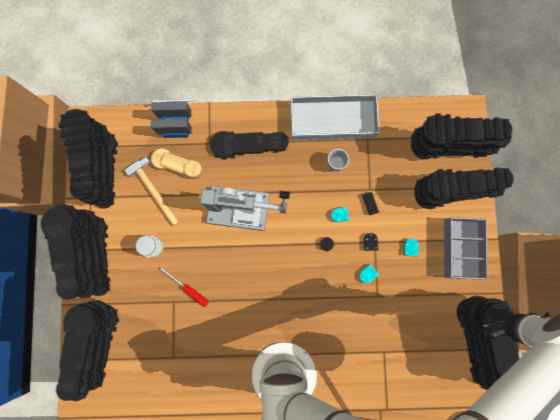

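Side: black heel ~(263,338), tester plate ~(275,222). Top: heel ~(371,242), tester ~(237,210), lever knob ~(285,195). Enlarging these.

```bash
cat > h.py <<'E'
import numpy as np,cv2
from station import *
from scipy.spatial.transform import Rotation as R
def ray(f,uv,z):
    T=np.array(f["world_from_camera"]);d=T[:3,:3]@np.array([(uv[0]-f["cx"])/f["fx"],(uv[1]-f["cy"])/f["fy"],1]);c=T[:3,3]
    return c+d*(z-c[2])/d[2]
def proj(f,p):
    T=np.array(f["world_from_camera"]);q=(np.asarray(p)-T[:3,3])@T[:3,:3]
    return np.stack([q[...,0]/q[...,2]*f["fx"]+f["cx"],q[...,1]/q[...,2]*f["fy"]+f["cy"]],-1)
def crop(f,u0,v0,w,h,k,interp=cv2.INTER_CUBIC):
    im=cv2.cvtColor(f["pixels"],cv2.COLOR_RGB2BGR)[v0:v0+h,u0:u0+w]
    im=cv2.resize(im,None,fx=k,fy=k,interpolation=interp)
    for i in range(0,w,10): cv2.putText(im,str(u0+i),(i*k,8),0,.3,(0,255,255),1);cv2.line(im,(i*k,10),(i*k,14),(0,255,255),1)
    for i in range(0,h,10): cv2.putText(im,str(v0+i),(0,i*k+4),0,.3,(0,255,255),1)
    return im
def state():
    s=read_state();w=s["ee_rot"];M=R.from_quat([w[1],w[2],w[3],w[0]]);return s,s["tool_pos"],M
E
python3 - <<'E'
from h import *
s=grab_frame("side");t=grab_frame("top")
a=np.hstack([crop(s,240,320,50,37,8),crop(t,350,225,50,37,8)])
b=np.hstack([crop(s,245,145,66,50*2,6)[:600],crop(t,195,180,100,60,4)[:,:]] ) if 0 else None
cv2.imwrite("pics/heel1.png",a)
c=crop(s,245,145,60,100,6);d=crop(t,195,175,100,65,4)
d=np.vstack([d,np.zeros((c.shape[0]-d.shape[0],d.shape[1],3),np.uint8)])
cv2.imwrite("pics/tester1.png",np.hstack([c,d]))
E
```

```text
(no output)
```

View pics/heel1.png

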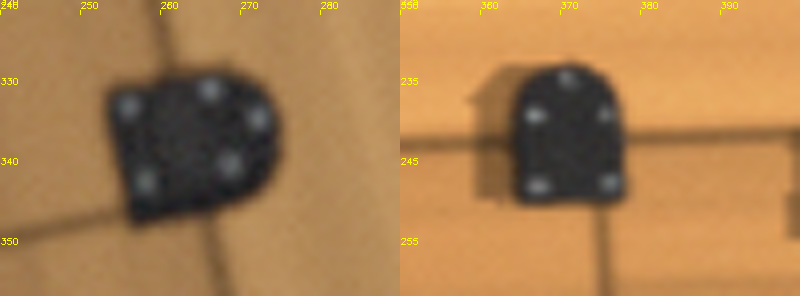

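View pics/tester1.png

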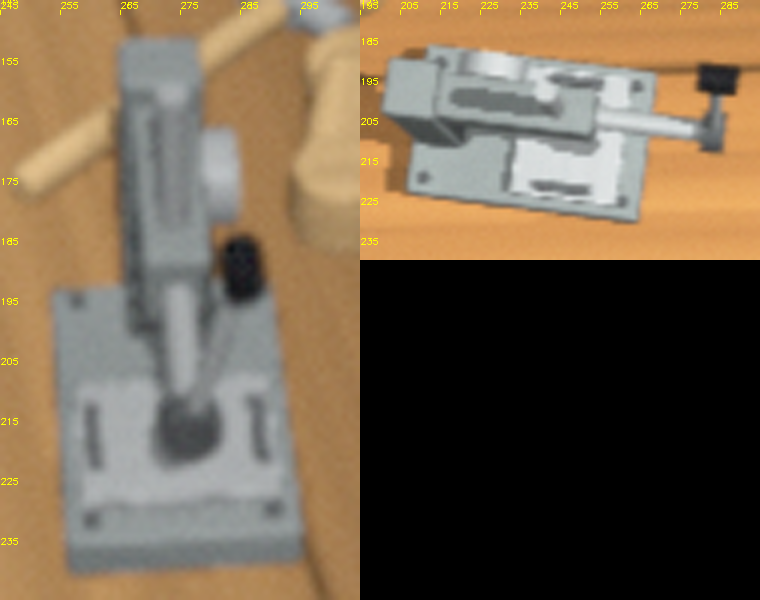

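```bash
cat > fit.py <<'E'
from h import *
from scipy.optimize import least_squares,minimize
s=grab_frame("side");t=grab_frame("top")
S=[((-65,-65,30),(66,546)),((65,-65,30),(300,536)),((-65,135,30),(52,290)),((-55,-45,40),(84,503)),((55,-45,40),(281,494)),((-55,45,40),(80,382)),((55,45,40),(270,376))]
T=[((-65,135,30),(407,191)),((-65,-65,30),(637,220)),((65,-65,30),(655,73)),((65,135,30),(428,45)),((-55,45,40),(512,191)),((-55,-45,40),(615,204))]
sp=np.array([p for p,_ in S])/1e3;su=np.array([[245+(a+.5)/6-.5,145+(b+.5)/6-.5] for _,(a,b) in S])
tp=np.array([p for p,_ in T])/1e3;tu=np.array([[195+(a-360+.5)/4-.5,175+(b+.5)/4-.5] for _,(a,b) in T])
def W(p,x): c,n=np.cos(x[2]),np.sin(x[2]); return p@np.array([[c,n,0],[-n,c,0],[0,0,1]])+[x[0],x[1],0]
x0=[*ray(t,(245,207),.04)[:2],0]
for nm,use in(("side",(1,0)),("top",(0,1)),("both",(1,1))):
    fun=lambda x:np.r_[(proj(s,W(sp,x))-su).ravel()*use[0],(proj(t,W(tp,x))-tu).ravel()*use[1]]
    r=least_squares(fun,x0,loss="soft_l1",x_scale=[.01,.01,.01]);print("tester",nm,r.x.round(4),fun(r.x).round(1).tolist())
X=r.x
ku=np.array([245+241/6-.4,145+268/6-.4]);kt=np.array([195+358/4-.4,175+79/4-.4])
kn=lambda q:W(np.array([[.11*np.sin(.3-q),-.122,.178+.11*np.cos(.3-q)]]),X)
for q in(0,.05,.1,.15):print("knob",q,(proj(s,kn(q))[0]-ku).round(2),(proj(t,kn(q))[0]-kt).round(2),kn(q).round(3))
# heel
an=np.linspace(-np.pi/2,np.pi/2,25)
o=np.r_[[[-.03,-.023]],np.c_[.007+.023*np.cos(an),.023*np.sin(an)],[[-.03,.023]]]
P=np.vstack([np.c_[o,0*o[:,0]],np.c_[o,0*o[:,0]+.02]])
def tgt(f,b):
    u,v,w,h=b;g=f["pixels"][v:v+h,u:u+w].max(2).astype(np.float32)
    m=np.clip((140-g)/(140-55),0,1); m=cv2.morphologyEx(m,cv2.MORPH_CLOSE,np.ones((5,5)))
    return m
B=[(s,(246,322,36,34)),(t,(355,229,30,28))]
B=[(f,b,tgt(f,b)) for f,b in B]
def cost(x,sel=(0,1)):
    e=0
    for i in sel:
        f,(u,v,w,h),m=B[i];q=(proj(f,W(P,x))-[u,v]+.5)*8
        im=np.zeros((h*8,w*8),np.float32);cv2.fillPoly(im,[np.round(cv2.convexHull(q.astype(np.float32))*16).astype(int)],1,shift=4)
        im=cv2.GaussianBlur(im,(0,0),5);e+=((cv2.resize(im,(w,h),interpolation=cv2.INTER_AREA)-m)**2).sum()
    return e
x0=[*ray(s,(262,338),.01)[:2],0.];print(x0,ray(t,(370,242),.01))
for sel in((0,),(1,),(0,1)):
    best=min((minimize(cost,[x0[0],x0[1],a],args=(sel,),method="Nelder-Mead",options=dict(initial_simplex=np.array([x0[0],x0[1],a])+np.array([[0,0,0],[.01,0,0],[0,.01,0],[0,0,.2]]))) for a in(-.3,.1,.4)),key=lambda r:r.fun)
    print("heel",sel,best.x.round(4),best.fun)
E
python3 fit.py
```

```text
tester side [ 0.5563  0.1071 -0.166 ] [-0.2, -0.2, 0.6, -0.4, 0.3, -0.5, -0.5, 0.2, 0.3, 0.1, -0.7, 0.5, 0.1, 0.1, 0.0, -0.0, 0.0, 0.0, 0.0, -0.0, 0.0, -0.0, 0.0, -0.0, 0.0, 0.0]
tester top [ 0.556   0.1103 -0.1499] [-0.0, -0.0, 0.0, -0.0, -0.0, -0.0, -0.0, -0.0, 0.0, -0.0, -0.0, 0.0, -0.0, -0.0, -0.4, 0.3, 0.3, 0.2, 0.6, -0.6, -0.3, -0.6, -0.4, 0.3, 0.2, 0.3]
tester both [ 0.5562  0.109  -0.1572] [-0.2, -0.5, 0.6, -1.0, -0.1, -0.7, -0.5, -0.1, 0.3, -0.4, -1.0, 0.3, -0.2, -0.4, -0.1, -0.1, 0.6, 0.2, 1.1, -0.5, 0.3, -0.9, -0.1, 0.1, 0.5, 0.3]
knob 0 [2.69 0.55] [ 0.88 -2.37] [[ 0.569 -0.017  0.283]]
knob 0.05 [0.84 0.26] [ 0.65 -0.66] [[ 0.564 -0.016  0.285]]
knob 0.1 [-1.04  0.04] [0.41 1.09] [[ 0.559 -0.015  0.286]]
knob 0.15 [-2.94 -0.1 ] [0.17 2.88] [[ 0.553 -0.014  0.287]]
[np.float64(0.42769500401077853), np.float64(-0.3077433094463842), 0.0] [ 0.43181248 -0.30415233  0.01      ]
heel (0,) [ 0.4334 -0.3072 -0.0468] 11.589027404785156
heel (1,) [ 0.4342 -0.3035  0.0173] 8.847609519958496
heel (0, 1) [ 0.434  -0.3057 -0.0113] 26.22622299194336
```

```bash
cat >> h.py <<'E'
TST=np.array([.5562,.109,.04]);PSI=-.157
def Rt(psi,tilt):
    c,s=np.cos(psi),np.sin(psi);t=np.radians(tilt)
    z=np.array([np.sin(t)*c,np.sin(t)*s,-np.cos(t)]);y=np.array([s,-c,0]);return R.from_matrix(np.c_[np.cross(y,z),y,z])
def go(name,grasp,Rm,ahead=.003,frm=None):
    "print row numbers to bring the point `ahead` of TCP to grasp; returns the pose reached"
    if frm is None: _,p,M=state()
    else: p,M=frm
    q=np.asarray(grasp)-Rm.as_matrix()[:,2]*ahead
    o=M.inv().apply(q-p);r=(M.inv()*Rm).as_rotvec(degrees=True)
    print(name,"offset",o.round(4).tolist(),"rot",r.round(2).tolist(),"rows",round(max(np.linalg.norm(o)/.0417,np.linalg.norm(r)/7.16),1),"tcp",q.round(3));return q,Rm
def where():
    s,p,M=state();z=M.as_matrix();print(round(s["clock"],2),"tcp",p.round(4),"tilt",np.degrees(np.arccos(-z[2,2])).round(2),"yaw",np.arctan2(z[0,1],-z[1,1]).round(4),"op",round(s["opening"],3),"F",s["wrist_force"].round(1),"q",s["qpos"].round(2))
E
python3 - <<'E'
from h import *
ps=-.01;A=Rt(ps,40);g=np.array([.434-.015,-.3057,.022]);
a=go("pre",g-A.as_matrix()[:,2]*.1+[0,0,.02],A)
go("grasp",g,A,frm=a)
E
```

```text
pre offset [0.2556, -0.2596, 0.1322] rot [-5.79, 39.72, 15.8] rows 9.3 tcp [ 0.353 -0.305  0.121]
grasp offset [-0.0129, 0.0, 0.1153] rot [0.0, 0.0, 0.0] rows 2.8 tcp [ 0.417 -0.306  0.024]
```

```bash
python3 -m inch '{"jaw":[0,0,0,0,0,0,0,0,0,0,0,0,0,0],"offset":[[0.0256,-0.026,0.005],[0.0511,-0.0519,0.01],[0.0767,-0.0779,0.02],[0.1022,-0.1038,0.03],[0.1278,-0.1298,0.045],[0.1534,-0.1558,0.06],[0.1789,-0.1817,0.08],[0.2045,-0.2077,0.1],[0.23,-0.2336,0.12],[0.2556,-0.2596,0.1322],[0.2556,-0.2596,0.1322],[0.2556,-0.2596,0.1322],[0.2556,-0.2596,0.1322],[0.2556,-0.2596,0.1322]],"rotation":[[-0.6,4,1.6],[-1.2,8,3.2],[-1.7,12,4.7],[-2.3,16,6.3],[-2.9,20,7.9],[-3.5,24,9.5],[-4,28,11],[-4.6,32,12.6],[-5.2,36,14.2],[-5.79,39.72,15.8],[-5.79,39.72,15.8],[-5.79,39.72,15.8],[-5.79,39.72,15.8],[-5.79,39.72,15.8]]}'
python3 - <<'E'
from h import *
where();A=Rt(-.01,40);go("grasp",[.419,-.3057,.022],A)
E
```

```text
clock: 1.47
tool_pos: [0.3535, -0.3054, 0.121]
ee_rot: [0.001, 0.94, -0.005, 0.342]
wrist_force: [-0.1, 0.3, -0.0]
opening: 0.998
1.47 tcp [ 0.3535 -0.3054  0.121 ] tilt 40.06 yaw -0.0105 op 0.998 F [-0.1  0.3 -0. ] q [ 1.91  0.53 -0.94  2.42 -1.37  0.19  0.87]
grasp offset [-0.0135, -0.0002, 0.1149] rot [-0.04, -0.06, -0.07] rows 2.8 tcp [ 0.417 -0.306  0.024]
```

```bash
python3 -m inch '{"jaw":[0,0,0,0,0,0,0,0],"offset":[[-0.002,0,0.02],[-0.004,0,0.04],[-0.007,0,0.06],[-0.009,0,0.08],[-0.011,0,0.1],[-0.0135,0,0.1149],[-0.0135,0,0.1149],[-0.0135,0,0.1149]],"rotation":[[0,0,0],[0,0,0],[0,0,0],[0,0,0],[0,0,0],[0,0,0],[0,0,0],[0,0,0]]}'
python3 - <<'E'
from h import *
where();A=Rt(-.01,40);go("grasp",[.419,-.3057,.022],A)
s=grab_frame("side");t=grab_frame("top")
cv2.imwrite("pics/g2.png",np.hstack([crop(s,230,300,65,75,6),crop(t,340,210,65,75,6)]))
E
```

```text
clock: 2.13
tool_pos: [0.4076, -0.3404, 0.0555]
ee_rot: [-0.029, 0.943, 0.006, 0.331]
wrist_force: [0.2, -0.0, 0.1]
opening: 1.0
2.13 tcp [ 0.4076 -0.3404  0.0555] tilt 38.83 yaw 0.0301 op 1.0 F [ 0.2 -0.   0.1] q [ 1.61  0.71 -0.7   2.26 -1.41  0.19  0.92]
grasp offset [-0.0124, -0.0328, 0.0322] rot [-3.7, 1.31, -0.06] rows 1.1 tcp [ 0.417 -0.306  0.024]
```

View pics/g2.png

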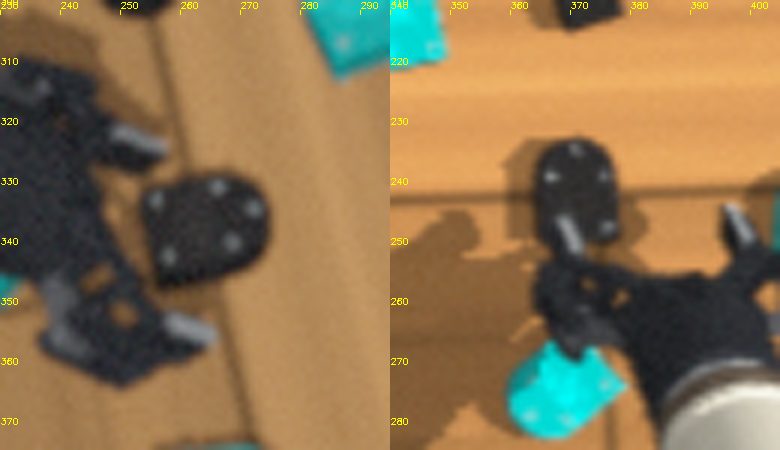

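View: the arm ran into joint limits (q5, q6), so the fingers sit ~35 mm toward −y of the heel at left of (263,338); nothing was touched. I'll back out upright and fit a kinematic model to choose a feasible pose.

```bash
cat > kin.py <<'E'
from h import *
import itertools
from scipy.optimize import least_squares
D=[([1.55619953,.50186413,-.42681201,1.55142898,.22078744,1.13834495,-.21030346],[.17804308,-.62445734,.25225971],[-9.89339058e-04,9.90364458e-01,1.38481955e-01,-9.58493905e-05])]
E
python3 - <<'E'
from h import *
go("up",[.40,-.31,.17],Rt(0,0),0)
print([list(read_state()[k]) for k in("qpos","tool_pos","ee_rot")])
E
```

```text
up offset [0.0656, -0.0356, -0.0916] rot [-3.39, -38.69, 0.68] rows 5.4 tcp [ 0.4  -0.31  0.17]
[[np.float64(1.612813057014341), np.float64(0.7077537039115939), np.float64(-0.7040017688843297), np.float64(2.25829512345267), np.float64(-1.4068596237359599), np.float64(0.19120065547740012), np.float64(0.9207730453196883)], [np.float64(0.40708374349447496), np.float64(-0.33958074747950734), np.float64(0.05580429103663249)], [np.float64(-0.02902400003774145), np.float64(0.9431081684659111), np.float64(0.005853317678849505), np.float64(0.3311651078643921)]]
```

```bash
python3 -m inch '{"jaw":[0,0,0,0,0,0,0,0,0,0,0],"offset":[[0,0,-0.04],[0.015,-0.005,-0.07],[0.03,-0.012,-0.08],[0.04,-0.02,-0.0916],[0.05,-0.028,-0.0916],[0.0656,-0.0356,-0.0916],[0.0656,-0.0356,-0.0916],[0.0656,-0.0356,-0.0916],[0.0656,-0.0356,-0.0916],[0.0656,-0.0356,-0.0916],[0.0656,-0.0356,-0.0916]],"rotation":[[0,0,0],[0,-5,0],[-1,-12,0],[-1,-19,0],[-2,-26,0],[-3,-33,0],[-3.4,-38.7,0.7],[-3.4,-38.7,0.7],[-3.4,-38.7,0.7],[-3.4,-38.7,0.7],[-3.4,-38.7,0.7]]}'
cat >> kin.py <<'E'
D.append(([1.612813057014341,.7077537039115939,-.7040017688843297,2.25829512345267,-1.4068596237359599,.19120065547740012,.9207730453196883],[.40708374,-.33958075,.05580429],[-.029024,.94310817,.0058533177,.3311651]))
D.append(([1.91,.53,-.94,2.42,-1.37,.19,.87],[.3535,-.3054,.121],[.001,.94,-.005,.342]))
s=read_state();D.append((s["qpos"],s["tool_pos"],s["ee_rot"]))
wt=[1,1,.1,1]
def fk(q,p,sg):
    b,g,o2,o4,o5,o6,o3,d1,d3,d5,d7,a1,a3,a4,a6=p
    T=np.eye(4)
    def rz(a):
        M=np.eye(4);M[:3,:3]=R.from_euler("z",a).as_matrix();return M
    def ry(a):
        M=np.eye(4);M[:3,:3]=R.from_euler("y",a).as_matrix();return M
    def tr(x,z): M=np.eye(4);M[0,3]=x;M[2,3]=z;return M
    return rz(b+sg[0]*q[0])@tr(a1,d1)@ry(o2+q[1])@rz(sg[1]*q[2]+o3)@tr(a3,d3)@ry(o4+q[3])@tr(a4,d5)@rz(sg[2]*q[4]+o5)@ry(o6+q[5])@tr(a6,d7)@rz(sg[3]*q[6]+g)
def res(p,sg):
    e=[]
    for (q,x,w),k in zip(D,wt):
        T=fk(q,p,sg);e+=list(k*(T[:3,3]-x)*3);e+=list(k*(R.from_quat([w[1],w[2],w[3],w[0]]).inv()*R.from_matrix(T[:3,:3])).as_rotvec())
    return np.r_[e,.01*(np.array(p[2:7])),.01*np.array(p[11:])]
def solve():
    out=[]
    for sg in itertools.product((1,-1),repeat=4):
        for b in(0,np.pi/2,np.pi,-np.pi/2):
            for g in(0,np.pi/2,np.pi,-np.pi/2):
                r=least_squares(res,[b,g,0,0,0,0,0,.35,.4,.4,.3,0,0,0,0],args=(sg,),max_nfev=60);out.append((r.cost,sg,r.x))
    out.sort(key=lambda a:a[0]);return out
if __name__=="__main__":
    where()
    o=solve()
    for c in o[:5]:print(c[0],c[1],c[2].round(3))
    np.save("kin.npy",np.r_[o[0][2],o[0][1]])
E
python3 kin.py
```

```text
clock: 3.15
tool_pos: [0.4017, -0.3099, 0.1719]
ee_rot: [0.003, 1.0, 0.0, -0.001]
wrist_force: [1.1, 0.7, 0.0]
opening: 0.999
3.15 tcp [ 0.4017 -0.3099  0.1719] tilt 0.35 yaw 0.0007 op 0.999 F [1.1 0.7 0. ] q [ 0.59  0.32  0.01  1.99  0.    0.83 -0.97]
0.00023822681895274087 (-1, -1, -1, -1) [-9.500e-02  1.548e+00  1.000e-02  3.400e-02 -3.200e-02 -3.100e-02
  5.400e-02  1.400e-01  4.640e-01  5.100e-01  8.000e-03 -1.000e-03
  1.450e-01 -8.000e-03  1.460e-01]
0.00023822681895309137 (-1, -1, -1, -1) [-9.500e-02  1.548e+00  1.000e-02  3.400e-02 -3.200e-02 -3.100e-02
  5.400e-02  1.400e-01  4.640e-01  5.100e-01  8.000e-03 -1.000e-03
  1.450e-01 -8.000e-03  1.460e-01]
0.00023822681896995025 (-1, -1, -1, -1) [-9.500e-02  1.548e+00  1.000e-02  3.400e-02 -3.200e-02 -3.100e-02
  5.400e-02  1.400e-01  4.640e-01  5.100e-01  8.000e-03 -1.000e-03
  1.450e-01 -8.000e-03  1.460e-01]
0.00023822681897672681 (-1, -1, -1, -1) [-9.500e-02  1.548e+00  1.000e-02  3.400e-02 -3.200e-02 -3.100e-02
  5.400e-02  1.400e-01  4.640e-01  5.100e-01  8.000e-03 -1.000e-03
  1.450e-01 -8.000e-03  1.460e-01]
0.00023822681899325745 (-1, -1, -1, -1) [-9.500e-02  1.548e+00  1.000e-02  3.400e-02 -3.200e-02 -3.100e-02
  5.400e-02  1.400e-01  4.640e-01  5.100e-01  8.000e-03 -1.000e-03
  1.450e-01 -8.000e-03  1.460e-01]
```

```bash
python3 - <<'E'
t=open('kin.py').read()
i=t.index("s=read_state()");j=t.index("wt=")
from station import read_state
s=read_state()
d=[list(map(float,s[k])) for k in("qpos","tool_pos","ee_rot")]
head=t[:i]+f"D.append(({d[0]},{d[1]},{d[2]}))\n"
head+='''
LO=np.array([-2.88,-.31,-1.54,.2,-1.41,.19,-2.57]);HI=np.array([2.88,2.03,1.56,2.42,4.55,2.02,2.57])
def rz(a): M=np.eye(4);M[:3,:3]=R.from_euler("z",a).as_matrix();return M
def ry(a): M=np.eye(4);M[:3,:3]=R.from_euler("y",a).as_matrix();return M
def tr(x,y,z): M=np.eye(4);M[:3,3]=x,y,z;return M
def fk(q,p):
    d1,d3,d5,d7,a1,a3,a4,a6,y1,y3,y5,y6=p
    return rz(-q[0])@tr(a1,y1,d1)@ry(q[1])@rz(-q[2])@tr(a3,y3,d3)@ry(q[3])@tr(a4,y5,d5)@rz(-q[4])@ry(q[5])@tr(a6,y6,d7)@rz(-q[6]+np.pi/2)
def perr(p): return [fk(q,p)[:3,3]-x for q,x,w in D]
def fit():
    w=[1,1,.2]+[1]*(len(D)-3)
    r=least_squares(lambda p:np.r_[(np.array(w)[:,None]*perr(p)).ravel(),.003*np.array(p[4:])],[.35,.4,.4,.2]+[0]*8);return r.x
def ik(pos,Rm,p,n=60,seed=0,q0=None):
    "feasible solutions maximising the joint margin"
    rng=np.random.default_rng(seed);best=[]
    for _ in range(n):
        f=lambda q:(lambda T:np.r_[(T[:3,3]-pos)*5,(Rm.inv()*R.from_matrix(T[:3,:3])).as_rotvec(),1e-3*(q-(LO+HI)/2)])(fk(q,p))
        r=least_squares(f,rng.uniform(LO,HI),bounds=(LO,HI),max_nfev=80);e=np.abs(r.fun[:6]).max()
        best.append((e>.02,-np.minimum(r.x-LO,HI-r.x).min(),e,r.x))
    return min(best,key=lambda b:b[:3]) if 1 else best
if __name__=="__main__":
    for q,x,w in D:
        M=fk(q,[0]*12)[:3,:3];print("rot err",np.round((R.from_quat([w[1],w[2],w[3],w[0]]).inv()*R.from_matrix(M)).as_rotvec(),3))
    p=fit();print(p.round(3));print(np.round(perr(p),4));np.save("kin.npy",p)
    A=Rt(-.01,40)
    def test(n,g,Rm):
        b=ik(np.array(g)-Rm.as_matrix()[:,2]*.003,Rm,p);print(n,"feasible" if not b[0] else "NO","margin",round(-b[1],2),"err",b[2].round(3),b[3].round(2))
    for t in(0,20,40): test(f"pick tilt {t}",[.419,-.3057,.022],Rt(-.01,t))
    for t in(30,40,45): test(f"place tilt {t}",TST+[-.015,.002,.022],Rt(PSI,t))
    for t in(-20,-40): test(f"pick tilt {t}",[.419,-.3057,.022],Rt(-.01,t))
    test("pick half-turned -40",[.449,-.3057,.022],Rt(-.01+np.pi,40))
    test("pick half-turned' -40",[.449,-.3057,.022],Rt(-.01+np.pi,40)*R.from_euler("z",np.pi))
    test("place turned z",TST+[-.015,.002,.022],Rt(PSI,40)*R.from_euler("z",np.pi))
    test("pick turned z 40",[.419,-.3057,.022],Rt(-.01,40)*R.from_euler("z",np.pi))
'''
open('kin.py','w').write(head)
E
python3 kin.py
```

```text
rot err [-0. -0.  0.]
rot err [ 0.  0. -0.]
rot err [-0.011 -0.001 -0.004]
rot err [ 0.  0. -0.]
[ 0.369  0.54   0.453  0.415 -0.016 -0.027 -0.004 -0.041 -0.024  0.002
  0.002 -0.006]
[[-0.     -0.      0.    ]
 [-0.      0.     -0.    ]
 [ 0.0004 -0.0004  0.0008]
 [ 0.      0.     -0.    ]]
pick tilt 0 feasible margin 0.41 err 0.0 [ 1.38  0.9  -1.05  2.01  1.04  0.91 -1.84]
pick tilt 20 feasible margin 0.19 err 0.0 [ 1.77  1.12 -1.28  2.23  1.53  0.76 -2.03]
pick tilt 40 feasible margin 0.1 err 0.0 [ 1.41  0.72 -0.51  2.32  4.09  0.34  1.67]
place tilt 30 feasible margin 0.11 err 0.0 [ 0.02  0.53 -0.45  2.31  1.87  0.47  2.45]
place tilt 40 feasible margin 0.02 err 0.0 [-1.07  0.62  0.66  2.4   2.82  0.32  1.14]
place tilt 45 NO margin 0.0 err 0.024 [-1.33  0.79  0.88  2.42  3.06  0.34  0.71]
pick tilt -20 feasible margin 0.69 err 0.0 [ 0.95  0.87 -0.7   1.73  0.69  1.17 -1.65]
pick tilt -40 feasible margin 0.65 err 0.0 [ 0.2   0.98  0.31  1.45  0.03  1.37 -1.13]
pick half-turned -40 feasible margin 0.58 err 0.0 [0.3  1.   0.12 1.36 0.15 1.44 1.9 ]
pick half-turned' -40 feasible margin 0.59 err 0.0 [ 0.2   1.02  0.3   1.37  0.02  1.43 -1.15]
place turned z feasible margin 0.01 err 0.0 [-0.29  0.54 -0.2   2.41  2.24  0.62 -1.22]
pick turned z 40 feasible margin 0.1 err 0.0 [ 1.43  0.73 -0.53  2.32  4.07  0.32 -1.45]
```

```bash
cat > t1.py <<'E'
from kin import *
p=np.load("kin.npy")
def best(g,Rm,n=40):
    pos=np.array(g)-Rm.as_matrix()[:,2]*.003
    b=ik(pos,Rm,p,n)
    if b[0]: return b
    # maximise margin along null space
    q=b[3]
    f=lambda q,k:(lambda T:np.r_[(T[:3,3]-pos)*50,10*(Rm.inv()*R.from_matrix(T[:3,:3])).as_rotvec(),.05*np.exp(-k*(q-LO)),.05*np.exp(-k*(HI-q))])(fk(q,p))
    r=least_squares(f,np.clip(q,LO+1e-3,HI-1e-3),args=(10,),bounds=(LO,HI));q=r.x
    return (np.abs(r.fun[:6]).max()>.05,-np.minimum(q-LO,HI-q).min(),0,q)
c,s=np.cos(PSI),np.sin(PSI);ex=np.array([c,s,0])
for tilt in(36,40):
    for k in(1,-1):
        Z=R.from_euler("z",np.pi*(k<0))
        for nm,g,psi in(("pick",np.array([.434-.02,-.3057,.022]),-.01),("place",TST-.02*ex+[0,0,.022],PSI)):
            for back in(0,.06,.14):
                Rm=Rt(psi,tilt);b=best(g-Rm.as_matrix()[:,2]*back,Rm*Z)
                print(tilt,k,nm,back,"NO" if b[0] else "ok",round(-b[1],3),b[3].round(2))
E
python3 t1.py
```

```text
36 1 pick 0 ok 0.095 [ 1.16  0.63 -0.28  2.32  4.24  0.38  1.39]
36 1 pick 0.06 ok 0.032 [ 2.12  1.1  -1.24  2.39  1.7   0.4  -1.93]
36 1 pick 0.14 ok 0.003 [ 1.65  0.31 -0.58  2.42 -1.2   0.41  0.65]
36 1 place 0 ok 0.046 [-0.24  0.51 -0.21  2.37  2.15  0.51  2.06]
36 1 place 0.06 NO 0.0 [ 0.11  0.43 -0.67  2.42  1.85  0.63  2.37]
36 1 place 0.14 NO 0.0 [ 0.55  0.67 -1.54  2.42  1.52  1.23  2.57]
36 -1 pick 0 ok 0.095 [ 1.16  0.63 -0.28  2.32  4.24  0.38 -1.75]
36 -1 pick 0.06 ok 0.003 [ 1.33  0.5  -0.4   2.38  4.55  0.34 -2.03]
36 -1 pick 0.14 ok 0.002 [ 1.51  0.29 -0.43  2.42 -1.25  0.46 -2.46]
36 -1 place 0 ok 0.046 [-0.24  0.51 -0.22  2.37  2.15  0.51 -1.08]
36 -1 place 0.06 NO 0.0 [ 0.11  0.43 -0.68  2.42  1.85  0.63 -0.77]
36 -1 place 0.14 NO 0.0 [ 0.65  0.61 -1.54  2.42  1.5   1.09 -0.46]
40 1 pick 0 ok 0.087 [ 1.37  0.7  -0.45  2.33  4.14  0.37  1.61]
40 1 pick 0.06 ok 0.036 [ 1.57  0.59 -0.58  2.38  4.44  0.32  1.34]
40 1 pick 0.14 NO 0.0 [ 1.74  0.38 -0.58  2.42 -1.27  0.47  0.82]
40 1 place 0 ok 0.01 [-1.05  0.6   0.63  2.41  2.76  0.33  1.2 ]
40 1 place 0.06 NO 0.0 [ 0.07  0.47 -0.72  2.42  1.83  0.74  2.33]
40 1 place 0.14 NO 0.0 [-0.16  0.07 -0.23  2.42  0.59  0.29 -2.57]
40 -1 pick 0 ok 0.076 [ 2.02  1.24 -1.11  2.34  2.14  0.38  0.89]
40 -1 pick 0.06 ok 0.036 [ 1.57  0.59 -0.58  2.38  4.44  0.32 -1.8 ]
40 -1 pick 0.14 NO 0.0 [ 1.74  0.38 -0.58  2.42 -1.27  0.47 -2.32]
40 -1 place 0 ok 0.006 [-0.28  0.54 -0.23  2.41  2.23  0.64 -1.21]
40 -1 place 0.06 NO 0.0 [ 0.07  0.47 -0.72  2.42  1.83  0.74 -0.81]
40 -1 place 0.14 NO 0.0 [ 0.51  0.69 -1.54  2.42  1.52  1.27 -0.57]
```

```bash
cat > t2.py <<'E'
from t1 import best,p,ex
from kin import *
for nm,g,psi in(("pick",np.array([.434+.005,-.3057,.022]),-.01),("place",TST+.005*ex+[0,0,.022],PSI)):
    for back in(0,.1,.16):
        Rm=Rt(psi,-40);b=best(g-Rm.as_matrix()[:,2]*back,Rm,15);q=b[3];print(nm,back,b[0],round(-b[1],2),q.round(2),(g-Rm.as_matrix()[:,2]*back).round(3))
f=grab_frame("top")
print("sole",ray(f,(250,145),.02).round(3),"cup",ray(f,(338,160),.04).round(3),"gauge",ray(f,(195+100/4,192),.2).round(3),ray(f,(195+165/4,190),.2).round(3))
go("pre",np.array([.439,-.3057,.022])-Rt(-.01,-40).as_matrix()[:,2]*.1,Rt(-.01,-40))
E
sed -i 's/^for tilt/if __name__=="__main__":\n  for tilt/; ' t1.py
python3 - <<'E'
L=open('t1.py').read().split('if __name__')[0];open('t1.py','w').write(L)
E
python3 t2.py
```

```text
pick 0 False 0.61 [ 0.16  1.02  0.37  1.4  -0.03  1.41 -1.1 ] [ 0.439 -0.306  0.022]
pick 0.1 False 0.39 [ 0.15  1.01  0.38  1.19 -0.03  1.63 -1.1 ] [ 0.503 -0.306  0.099]
pick 0.16 False 0.25 [ 0.16  1.02  0.38  1.03 -0.03  1.77 -1.1 ] [ 0.542 -0.307  0.145]
place 0 False 0.41 [-0.01  1.03 -0.2   1.18 -0.04  1.61 -1.89] [0.561 0.108 0.062]
place 0.1 False 0.17 [-0.01  1.07 -0.2   0.91 -0.03  1.85 -1.89] [0.625 0.098 0.139]
place 0.16 False 0.01 [-0.02  1.12 -0.19  0.69 -0.04  2.01 -1.9 ] [0.663 0.092 0.185]
sole [0.782 0.099 0.02 ] cup [ 0.715 -0.204  0.04 ] gauge [0.588 0.183 0.2  ] [0.593 0.133 0.2  ]
pre offset [0.102, -0.0019, 0.0701] rot [0.49, -39.81, 0.71] rows 5.6 tcp [ 0.505 -0.306  0.101]
```

```bash
python3 -m inch '{"jaw":[0,0,0,0,0,0,0,0,0,0],"offset":[[0.017,0,0],[0.034,0,0],[0.051,0,0.01],[0.068,-0.001,0.03],[0.085,-0.002,0.05],[0.102,-0.002,0.0701],[0.102,-0.002,0.0701],[0.102,-0.002,0.0701],[0.102,-0.002,0.0701],[0.102,-0.002,0.0701]],"rotation":[[0,-6.6,0],[0,-13.2,0],[0.2,-19.8,0.3],[0.3,-26.5,0.5],[0.4,-33.2,0.6],[0.5,-39.81,0.7],[0.5,-39.81,0.7],[0.5,-39.81,0.7],[0.5,-39.81,0.7],[0.5,-39.81,0.7]]}'
python3 - <<'E'
from h import *
where();go("grasp",[.439,-.3057,.022],Rt(-.01,-40))
E
```

```text
clock: 4.03
tool_pos: [0.5055, -0.3086, 0.1059]
ee_rot: [-0.001, 0.941, -0.006, -0.339]
wrist_force: [-0.3, -0.6, 0.5]
opening: 0.999
4.03 tcp [ 0.5055 -0.3086  0.1059] tilt 39.58 yaw -0.0126 op 0.999 F [-0.3 -0.6  0.5] q [ 0.33  0.94  0.08  1.28  0.18  1.58 -1.25]
grasp offset [0.0022, -0.0023, 0.104] rot [0.02, -0.42, -0.2] rows 2.5 tcp [ 0.441 -0.306  0.024]
```

```bash
python3 -m inch '{"jaw":[0,0,0,0,0,0,0,0,0],"offset":[[0.001,-0.001,0.02],[0.001,-0.002,0.04],[0.002,-0.0023,0.06],[0.0022,-0.0023,0.08],[0.0022,-0.0023,0.095],[0.0022,-0.0023,0.104],[0.0022,-0.0023,0.104],[0.0022,-0.0023,0.104],[0.0022,-0.0023,0.104]],"rotation":[[0,-0.4,-0.2],[0,-0.4,-0.2],[0,-0.4,-0.2],[0,-0.4,-0.2],[0,-0.4,-0.2],[0,-0.4,-0.2],[0,-0.4,-0.2],[0,-0.4,-0.2],[0,-0.4,-0.2]]}'
python3 - <<'E'
from h import *
where();go("grasp",[.439,-.3057,.022],Rt(-.01,-40))
s=grab_frame("side");t=grab_frame("top")
cv2.imwrite("pics/g3.png",np.hstack([crop(s,230,300,65,75,6),crop(t,340,210,65,75,6)]))
E
```

```text
clock: 4.78
tool_pos: [0.4431, -0.3067, 0.0275]
ee_rot: [-0.001, 0.941, -0.005, -0.339]
wrist_force: [-0.5, 0.2, -0.1]
opening: 1.002
4.78 tcp [ 0.4431 -0.3067  0.0275] tilt 39.62 yaw -0.0103 op 1.002 F [-0.5  0.2 -0.1] q [ 0.35  0.96  0.08  1.46  0.2   1.37 -1.27]
grasp offset [0.0003, -0.001, 0.0039] rot [0.09, -0.38, -0.09] rows 0.1 tcp [ 0.441 -0.306  0.024]
```

View pics/g3.png

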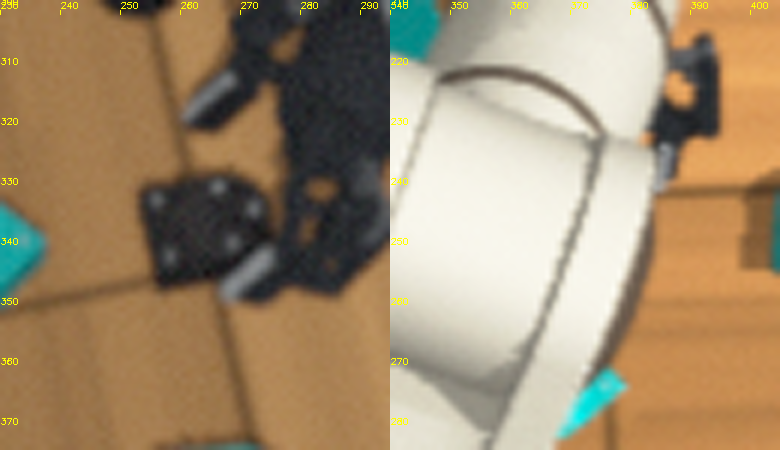

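```bash
python3 -m inch '{"jaw":[0,0,0,0.3,0.6,0.8,1,1,1,1,1,1,1,1],"offset":[[0,-0.001,0.004],[0,-0.001,0.004],[0,-0.001,0.004],[0,-0.001,0.004],[0,-0.001,0.004],[0,-0.001,0.004],[0,-0.001,0.004],[0,-0.001,0.004],[0,-0.001,0.004],[0,-0.001,0.004],[0,-0.001,0.004],[0,-0.001,0.004],[0,-0.001,0.004],[0,-0.001,0.004]],"rotation":[[0,-0.3,0],[0,-0.3,0],[0,-0.3,0],[0,-0.3,0],[0,-0.3,0],[0,-0.3,0],[0,-0.3,0],[0,-0.3,0],[0,-0.3,0],[0,-0.3,0],[0,-0.3,0],[0,-0.3,0],[0,-0.3,0],[0,-0.3,0]]}'
python3 - <<'E'
from h import *
where();go("lift",[.439,-.3057,.16],Rt(-.01,-40))
E
```

```text
clock: 6.05
tool_pos: [0.4404, -0.3052, 0.0231]
ee_rot: [-0.001, 0.94, -0.005, -0.342]
wrist_force: [2.5, 0.2, 4.2]
opening: 0.521
6.05 tcp [ 0.4404 -0.3052  0.0231] tilt 40.03 yaw -0.0095 op 0.521 F [2.5 0.2 4.2] q [ 0.35  0.96  0.08  1.46  0.2   1.37 -1.27]
lift offset [-0.0891, 0.0007, -0.1069] rot [0.09, 0.03, -0.03] rows 3.3 tcp [ 0.441 -0.306  0.162]
```

```bash
python3 -m inch '{"jaw":[1,1,1,1,1,1,1,1,1],"offset":[[-0.0064,0,-0.0077],[-0.02,0,-0.024],[-0.035,0,-0.042],[-0.05,0,-0.06],[-0.07,0,-0.084],[-0.0891,0,-0.1069],[-0.0891,0,-0.1069],[-0.0891,0,-0.1069],[-0.0891,0,-0.1069]],"rotation":[[0,0,0],[0,0,0],[0,0,0],[0,0,0],[0,0,0],[0,0,0],[0,0,0],[0,0,0],[0,0,0]]}'
python3 - <<'E'
from h import *
where();p=np.load("kin.npy")
a=go("w1",[.62,-.20,.18],Rt(-.08,-38))
ex=np.array([np.cos(PSI),np.sin(PSI),0])
P=Rt(PSI,-40);g=TST+.005*ex+[0,0,.022]-P.as_matrix()[:,2]*.11
b=go("w2",g,P,frm=a)
E
```

```text
clock: 6.8
tool_pos: [0.4403, -0.3047, 0.162]
ee_rot: [-0.001, 0.939, -0.005, -0.343]
wrist_force: [0.1, -0.5, -1.4]
opening: 0.518
6.8 tcp [ 0.4403 -0.3047  0.162 ] tilt 40.06 yaw -0.0098 op 0.518 F [ 0.1 -0.5 -1.4] q [ 0.34  0.77  0.09  1.46  0.2   1.56 -1.23]
w1 offset [0.125, -0.1063, -0.1318] rot [2.57, 2.06, 3.09] rows 5.0 tcp [ 0.622 -0.2    0.182]
w2 offset [0.0108, -0.2969, 0.0345] rot [2.78, -2.0, 3.43] rows 7.2 tcp [0.633 0.097 0.149]
```

```bash
python3 -m inch '{"jaw":[1,1,1,1,1,1,1,1,1,1,1],"offset":[[0.012,-0.01,-0.013],[0.03,-0.025,-0.031],[0.05,-0.042,-0.052],[0.07,-0.06,-0.074],[0.09,-0.077,-0.095],[0.11,-0.094,-0.116],[0.12,-0.102,-0.126],[0.125,-0.1063,-0.1318],[0.125,-0.1063,-0.1318],[0.125,-0.1063,-0.1318],[0.125,-0.1063,-0.1318]],"rotation":[[0.2,0.2,0.3],[0.6,0.5,0.7],[1,0.8,1.2],[1.4,1.2,1.7],[1.9,1.5,2.2],[2.3,1.8,2.7],[2.5,2,3],[2.57,2.06,3.09],[2.57,2.06,3.09],[2.57,2.06,3.09],[2.57,2.06,3.09]]}'
python3 - <<'E'
from h import *
where()
ex=np.array([np.cos(PSI),np.sin(PSI),0])
P=Rt(PSI,-40);g=TST+.005*ex+[0,0,.022]-P.as_matrix()[:,2]*.11
go("w2",g,P)
s=grab_frame("side");i=cv2.cvtColor(s["pixels"],cv2.COLOR_RGB2BGR);
cv2.imwrite("pics/w1.png",np.hstack([crop(s,230,140,130,150,3)[:450],cv2.resize(crop(s,270,220,65,75,6),(390,450))]))
E
```

```text
clock: 7.72
tool_pos: [0.6204, -0.2008, 0.1809]
ee_rot: [-0.013, 0.944, -0.038, -0.327]
wrist_force: [0.2, -0.1, -0.6]
opening: 0.522
7.72 tcp [ 0.6204 -0.2008  0.1809] tilt 38.19 yaw -0.0808 op 0.522 F [ 0.2 -0.1 -0.6] q [ 0.2   0.98  0.05  0.98  0.06  1.83 -1.41]
w2 offset [0.0108, -0.2978, 0.0325] rot [2.77, -1.81, 3.37] rows 7.2 tcp [0.633 0.097 0.149]
```

View pics/w1.png

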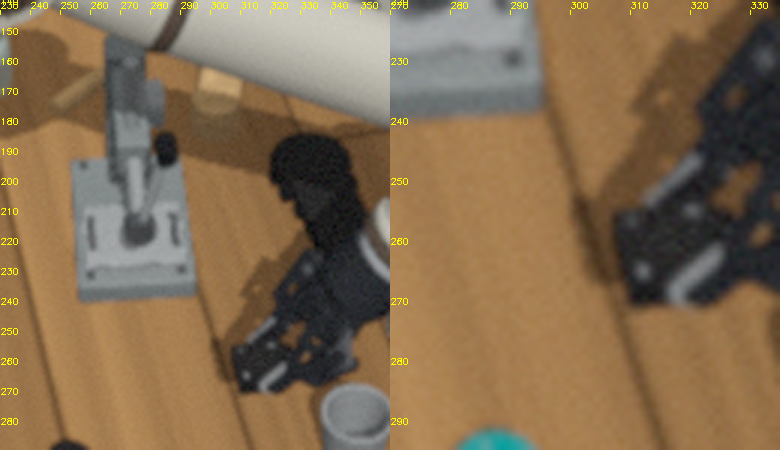

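Heel is held level, flat end's left corner ~(308,255), lower corner ~(309.5,268); the cup below is clear.

```bash
python3 - <<'E'
from h import *
# heel in tool frame from the pick
p0=np.array([.4404,-.3052,.0231]);M0=Rt(-.0095,-40.03)
H=R.from_euler("z",-.0095);h0=np.array([.434,-.3052,0])
rp=M0.inv().apply(h0-p0);rR=M0.inv()*H
np.savez("rel.npz",rp=rp,rR=rR.as_quat())
s,p,M=state();f=grab_frame("side")
HH=M*rR;hp=p+M.apply(rp);print(rp,hp,HH.as_euler("xyz",degrees=True))
for c in((-.03,.023,.02),(-.03,-.023,.02),(-.03,.023,0),(-.03,-.023,0)):print(c,proj(f,hp+HH.apply(c)).round(1))
E
python3 -m inch '{"jaw":[1,1,1,1,1,1,1,1,1,1,1,1,1],"offset":[[0,-0.015,0],[0,-0.04,0],[0,-0.07,0],[0,-0.1,0],[0.002,-0.135,0.002],[0.004,-0.17,0.006],[0.006,-0.205,0.012],[0.008,-0.24,0.02],[0.01,-0.27,0.027],[0.0108,-0.29,0.0325],[0.0108,-0.2978,0.0325],[0.0108,-0.2978,0.0325],[0.0108,-0.2978,0.0325]],"rotation":[[0.1,0,0.1],[0.3,-0.2,0.4],[0.6,-0.4,0.7],[1,-0.6,1.1],[1.3,-0.8,1.6],[1.6,-1,2],[1.9,-1.2,2.4],[2.3,-1.4,2.8],[2.5,-1.6,3.1],[2.77,-1.81,3.37],[2.77,-1.81,3.37],[2.77,-1.81,3.37],[2.77,-1.81,3.37]]}'
python3 - <<'E'
from h import *
where()
E
```

```text
[9.95734853e-03 6.07990855e-05 2.18040710e-02] [ 0.61484276 -0.20071128  0.1581331 ] [-0.03111444 -1.88166706 -4.65360021]
(-0.03, 0.023, 0.02) [306.4 254.6]
(-0.03, -0.023, 0.02) [309.4 267.5]
(-0.03, 0.023, 0) [306.4 259. ]
(-0.03, -0.023, 0) [309.4 271.9]
clock: 8.9
tool_pos: [0.6334, 0.0957, 0.1499]
ee_rot: [-0.026, 0.937, -0.074, -0.34]
wrist_force: [-0.2, -0.7, -0.5]
opening: 0.52
8.9 tcp [0.6334 0.0957 0.1499] tilt 39.87 yaw -0.1574 op 0.52 F [-0.2 -0.7 -0.5] q [-0.09  1.01 -0.04  1.02 -0.15  1.79 -1.83]
```

```bash
cat >> h.py <<'E'
def place(dx,dy,dz,frm=None,back=0):
    "rows for heel centre at tester-frame offset"
    d=np.load("rel.npz");rR=R.from_quat(d["rR"]);H=R.from_euler("z",PSI);M=H*rR.inv()
    h=TST+H.apply([dx,dy,dz]);return go(f"heel {dx,dy,dz}",h-M.apply(d["rp"])-M.as_matrix()[:,2]*back,M,0)
E
python3 - <<'E'
from h import *
place(0,0,.003,back=.03);place(0,0,.003)
E
```

```text
heel (0, 0, 0.003) offset [-0.0014, -0.0012, 0.0805] rot [0.04, -0.16, -0.06] rows 1.9 tcp [0.582 0.105 0.089]
heel (0, 0, 0.003) offset [-0.0015, -0.0012, 0.1105] rot [0.04, -0.16, -0.06] rows 2.6 tcp [0.563 0.108 0.066]
```

```bash
python3 -m inch '{"jaw":[1,1,1,1,1,1,1,1,1,1],"offset":[[-0.0014,-0.0012,0.01],[-0.0014,-0.0012,0.02],[-0.0014,-0.0012,0.03],[-0.0014,-0.0012,0.04],[-0.0014,-0.0012,0.05],[-0.0014,-0.0012,0.06],[-0.0014,-0.0012,0.07],[-0.0014,-0.0012,0.08],[-0.0014,-0.0012,0.0805],[-0.0014,-0.0012,0.0805]],"rotation":[[0,-0.2,0],[0,-0.2,0],[0,-0.2,0],[0,-0.2,0],[0,-0.2,0],[0,-0.2,0],[0,-0.2,0],[0,-0.2,0],[0,-0.2,0],[0,-0.2,0]]}'
python3 - <<'E'
from h import *
where();place(0,0,.003)
s=grab_frame("side");cv2.imwrite("pics/p1.png",crop(s,235,140,80,110,5))
E
```

```text
clock: 9.73
tool_pos: [0.5809, 0.105, 0.0886]
ee_rot: [-0.026, 0.936, -0.074, -0.342]
wrist_force: [0.4, -0.8, -0.9]
opening: 0.525
9.73 tcp [0.5809 0.105  0.0886] tilt 40.15 yaw -0.1572 op 0.525 F [ 0.4 -0.8 -0.9] q [-0.1   0.98 -0.05  1.23 -0.15  1.61 -1.82]
heel (0, 0, 0.003) offset [0.0003, -0.0002, 0.0292] rot [0.07, 0.12, -0.07] rows 0.7 tcp [0.563 0.108 0.066]
```

View pics/p1.png

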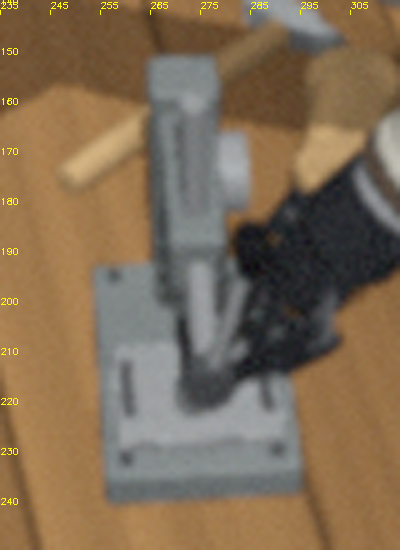

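Heel enters behind the foot (~(275,215)) with no contact. Continue.

```bash
python3 -m inch '{"jaw":[1,1,1,1,1,1,1],"offset":[[0.0003,0,0.006],[0.0003,0,0.012],[0.0003,0,0.018],[0.0003,0,0.024],[0.0003,0,0.0292],[0.0003,0,0.0292],[0.0003,0,0.0292]],"rotation":[[0,0,0],[0,0.1,0],[0,0.1,0],[0,0.1,0],[0,0.1,0],[0,0.1,0],[0,0.1,0]]}'
python3 - <<'E'
from h import *
where();place(0,0,0)
s=grab_frame("side");cv2.imwrite("pics/p2.png",crop(s,245,190,60,60,9))
E
```

```text
clock: 10.37
tool_pos: [0.5628, 0.108, 0.0662]
ee_rot: [-0.026, 0.937, -0.074, -0.341]
wrist_force: [0.6, -0.0, -1.3]
opening: 0.523
10.37 tcp [0.5628 0.108  0.0662] tilt 40.02 yaw -0.157 op 0.523 F [ 0.6 -0.  -1.3] q [-0.1   0.98 -0.05  1.29 -0.15  1.55 -1.82]
heel (0, 0, 0) offset [0.0018, -0.0001, 0.0026] rot [0.07, -0.01, -0.06] rows 0.1 tcp [0.563 0.108 0.063]
```

View pics/p2.png

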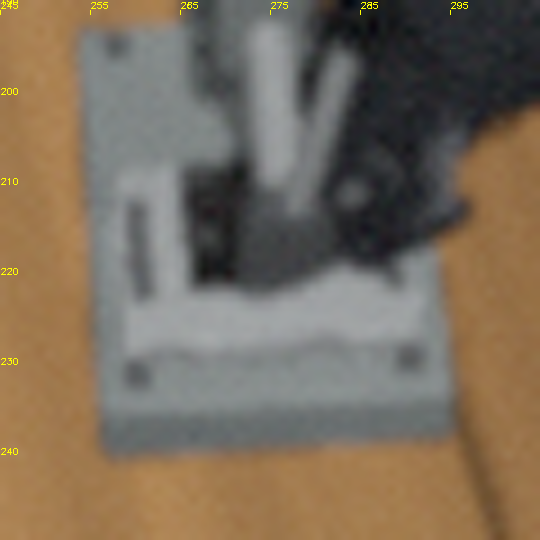

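Run:
```python
from h import *
f=grab_frame("side");H=R.from_euler("z",PSI)
P=lambda c:proj(f,TST+H.apply(np.array(c)/1e3)).round(1)
for c in((-42,23,8),(-42,-23,8),(-50,23,8),(-50,-23,8),(-42,23,0),(-42,-23,0),(-50,-23,0),(-30,23,23),(-30,-23,23),(-30,-23,3),(-55,-45,0),(55,-45,0),(-55,45,0),(-65,-65,-10),(65,-65,-10),(-65,-65,-40),(65,-65,-40),(-65,135,-10)):print(c,P(c))
```

```text
(-42, 23, 8) [261.  211.4]
(-42, -23, 8) [261.7 221.5]
(-50, 23, 8) [258.7 211.5]
(-50, -23, 8) [259.3 221.6]
(-42, 23, 0) [261.1 213. ]
(-42, -23, 0) [261.8 223.1]
(-50, -23, 0) [259.3 223.3]
(-30, 23, 23) [264.5 208.1]
(-30, -23, 23) [265.3 218.2]
(-30, -23, 3) [265.4 222.3]
(-55, -45, 0) [258.1 228.3]
(55, -45, 0) [291.7 226.5]
(-55, 45, 0) [257.  208.5]
(-65, -65, -10) [255.4 235.1]
(65, -65, -10) [295.2 233. ]
(-65, -65, -40) [255.7 241.1]
(65, -65, -40) [295. 239.]
(-65, 135, -10) [253.1 192.2]
```

```bash
python3 -m inch '{"jaw":[1,1,1,1,1],"offset":[[0.0006,0,0.001],[0.0012,0,0.0018],[0.002,0,0.0027],[0.002,0,0.0027],[0.002,0,0.0027]],"rotation":[[0,0,0],[0,0,0],[0,0,0],[0,0,0],[0,0,0]]}'
python3 - <<'E'
from h import *
where();place(0,0,0)
E
```

```text
clock: 10.88
tool_pos: [0.5634, 0.1079, 0.0633]
ee_rot: [-0.026, 0.937, -0.074, -0.341]
wrist_force: [-0.1, 0.1, -1.0]
opening: 0.52
10.88 tcp [0.5634 0.1079 0.0633] tilt 39.95 yaw -0.1574 op 0.52 F [-0.1  0.1 -1. ] q [-0.1   0.99 -0.05  1.29 -0.15  1.54 -1.81]
heel (0, 0, 0) offset [-0.0005, -0.0, 0.0007] rot [0.05, -0.08, -0.07] rows 0.0 tcp [0.563 0.108 0.063]
```

```bash
python3 -m inch '{"jaw":[1,1,1,1],"offset":[[0.0002,0,0.0008],[0.0006,0,0.0014],[0.0006,0,0.0014],[0.0006,0,0.0014]],"rotation":[[0,0,0],[0,0,0],[0,0,0],[0,0,0]]}'
python3 - <<'E'
from h import *
where();place(0,0,0)
E
```

```text
clock: 11.22
tool_pos: [0.5634, 0.1079, 0.0632]
ee_rot: [-0.026, 0.937, -0.074, -0.34]
wrist_force: [0.3, -0.6, 6.0]
opening: 0.524
11.22 tcp [0.5634 0.1079 0.0632] tilt 39.93 yaw -0.1574 op 0.524 F [ 0.3 -0.6  6. ] q [-0.1   0.99 -0.05  1.29 -0.15  1.54 -1.81]
heel (0, 0, 0) offset [-0.0006, -0.0, 0.0006] rot [0.03, -0.1, -0.05] rows 0.0 tcp [0.563 0.108 0.063]
```

```bash
python3 -m inch '{"jaw":[0.4,0.3,0.2,0.1,0,0,0,0,0,0,0,0,0],"offset":[[0,0,0],[0,0,0],[0,0,0],[0,0,0],[0,0,0],[0,0,0],[0,0,-0.01],[0,0,-0.025],[0,0,-0.045],[0,0,-0.07],[0,0,-0.1],[0,0,-0.11],[0,0,-0.11]],"rotation":[[0,0,0],[0,0,0],[0,0,0],[0,0,0],[0,0,0],[0,0,0],[0,0,0],[0,0,0],[0,0,0],[0,0,0],[0,0,0],[0,0,0],[0,0,0]]}'
python3 - <<'E'
from h import *
where()
s=grab_frame("side");cv2.imwrite("pics/p3.png",crop(s,235,140,80,110,5))
E
```

```text
clock: 12.3
tool_pos: [0.6363, 0.0963, 0.1505]
ee_rot: [-0.027, 0.938, -0.074, -0.337]
wrist_force: [0.0, -0.3, -0.4]
opening: 1.003
12.3 tcp [0.6363 0.0963 0.1505] tilt 39.55 yaw -0.1584 op 1.003 F [ 0.  -0.3 -0.4] q [-0.09  1.01 -0.04  1.02 -0.15  1.78 -1.83]
```

View pics/p3.png

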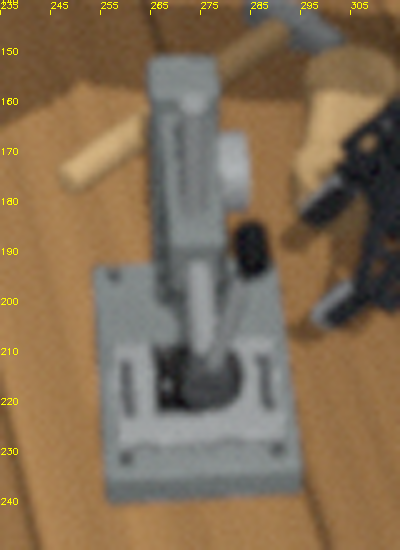

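Heel released on the plate: flat end at u≈266 (v 209–222), stops at u≈260 and ≈288; knob at (285,190). Checking subpixel edges.

Run:
```python
from h import *
f=grab_frame("side");H=R.from_euler("z",PSI)
P=lambda c:proj(f,TST+H.apply(np.array(c)/1e3)).round(1)
g=f["pixels"].mean(2).astype(int)
print("cols 256..292")
for v in range(206,226):print(v,g[v,256:293])
for c in((-42,0,8),(-42,0,0),(-30,23,20),(-30,0,20),(-30,-23,20),(-30,-23,0),(7,-23,0),(7,-23,20),(30,0,20),(30,0,0),(42,0,8),(42,-23,8),(42,23,8)):print(c,P(c))
```

```text
cols 256..292
206 [133 135 135 132 131 134 131 133 135 133 131 134 135 127 111  94 100 121
 142 157 156 140 121 123 125 121 129 136 137 138 137 135 132 129 130 115
  92]
207 [134 132 135 133 137 134 135 137 134 133 131 133 131 123 104  92  96 117
 143 155 155 142 125 124 121 129 142 142 146 150 147 145 144 141 134 123
  99]
208 [129 129 136 136 140 136 137 142 134 119 119 125 119 113  95  77  78 109
 140 153 149 136 125 122 123 138 153 155 156 159 160 158 160 148 133 124
 113]
209 [125 128 147 151 152 151 152 154 140 106  95  99  95  76  62  51  61  97
 136 146 138 125 124 120 110 127 147 158 160 158 156 157 155 146 132 131
 119]
210 [128 135 152 153 156 157 157 156 144 103  68  72  70  49  41  36  49  85
 119 125 123 121 122 112  92 100 123 151 157 151 142 138 138 140 136 131
 127]
211 [124 133 146 147 141 152 158 158 145 113  63  54  58  48  38  36  51  72
  91  95 107 117 122 107  73  62 100 134 154 146 118 111 117 133 136 134
 131]
212 [125 130 141 124 121 140 154 158 148 118  59  40  48  40  39  42  65  74
  76  86 102 121 121 100  75  60  79 123 153 145 114  95 103 124 134 135

[... 1679 characters left out ...]
 160 159 161 158 160 158 159 160 157
 142]
224 [129 135 141 157 157 157 158 160 163 158 157 160 159 160 161 158 158 159
 160 160 162 163 163 163 160 162 162 162 161 162 161 157 162 161 159 153
 140]
225 [128 131 140 156 161 164 162 161 162 163 160 165 161 165 162 162 164 162
 163 165 166 160 163 163 162 162 162 162 164 162 164 161 160 162 159 147
 136]
(-42, 0, 8) [261.4 216.4]
(-42, 0, 0) [261.4 218. ]
(-30, 23, 20) [264.6 208.7]
(-30, 0, 20) [264.9 213.7]
(-30, -23, 20) [265.3 218.8]
(-30, -23, 0) [265.4 223. ]
(7, -23, 0) [276.6 222.4]
(7, -23, 20) [276.6 218.2]
(30, 0, 20) [283.1 212.8]
(30, 0, 0) [283.  216.9]
(42, 0, 8) [286.6 215.1]
(42, -23, 8) [287.2 220.2]
(42, 23, 8) [286.1 210.1]
```

```bash
cat >> h.py <<'E'
def knob(q,dz=0,dx=0): return np.array([*TST[:2],0])+R.from_euler("z",PSI).apply([.11*np.sin(.3-q)+dx,-.122,.178+.11*np.cos(.3-q)+dz])
E
python3 - <<'E'
from h import *
f=grab_frame("side");t=grab_frame("top")
for q in(.04,.07,.1):print(q,knob(q).round(4),proj(f,knob(q)).round(1))
a=go("a",[.655,.085,.27],Rt(PSI,-22),0)
b=go("b",[.63,.0,.40],Rt(PSI,0),0)
E
```

```text
0.04 [ 0.5651 -0.0159  0.2843] [286.  189.6]
0.07 [ 0.5619 -0.0154  0.2851] [284.9 189.4]
0.1 [ 0.5587 -0.0149  0.2858] [283.7 189.3]
a offset [-0.0607, 0.0085, -0.1104] rot [0.08, 18.08, -0.05] rows 3.0 tcp [0.655 0.085 0.27 ]
b offset [-0.153, 0.0966, -0.2025] rot [0.08, 40.08, -0.03] rows 6.5 tcp [0.63 0.   0.4 ]
```

```bash
python3 -m inch '{"jaw":[0,0,0,0,0,0,0,0,0,0,0,0,0],"offset":[[-0.015,0.002,-0.028],[-0.03,0.004,-0.055],[-0.045,0.006,-0.083],[-0.0607,0.0085,-0.1104],[-0.08,0.025,-0.13],[-0.1,0.045,-0.15],[-0.12,0.065,-0.17],[-0.137,0.08,-0.187],[-0.153,0.0966,-0.2025],[-0.153,0.0966,-0.2025],[-0.153,0.0966,-0.2025],[-0.153,0.0966,-0.2025],[-0.153,0.0966,-0.2025]],"rotation":[[0,4.5,0],[0,9,0],[0,13.5,0],[0,18,0],[0,22.5,0],[0,27,0],[0,31.5,0],[0,36,0],[0,40,0],[0,40,0],[0,40,0],[0,40,0],[0,40,0]]}'
python3 - <<'E'
from h import *
where();V=Rt(PSI,0)
a=go("above",knob(.07,.07),V);go("knob",knob(.07),V,frm=a);go("above direct",knob(.07),V)
f=grab_frame("side");t=grab_frame("top")
a=crop(f,265,170,40,40,9);b=crop(t,265,180,40,40,9)
cv2.imwrite("pics/k1.png",np.hstack([a,b]))
E
```

```text
clock: 13.58
tool_pos: [0.6294, 0.0011, 0.3976]
ee_rot: [0.001, 0.997, -0.078, -0.003]
wrist_force: [-0.1, -1.0, -0.2]
opening: 0.996
13.58 tcp [0.6294 0.0011 0.3976] tilt 0.35 yaw -0.1556 op 0.996 F [-0.1 -1.  -0.2] q [-0.06  0.34  0.02  1.42 -0.01  1.39 -1.77]
above offset [-0.0638, 0.0267, 0.0399] rot [0.1, 0.34, 0.08] rows 1.9 tcp [ 0.562 -0.015  0.358]
knob offset [0.0, 0.0, 0.07] rot [0.0, 0.0, 0.0] rows 1.7 tcp [ 0.562 -0.015  0.288]
above direct offset [-0.0634, 0.0266, 0.1099] rot [0.1, 0.34, 0.08] rows 3.1 tcp [ 0.562 -0.015  0.288]
```

View pics/k1.png

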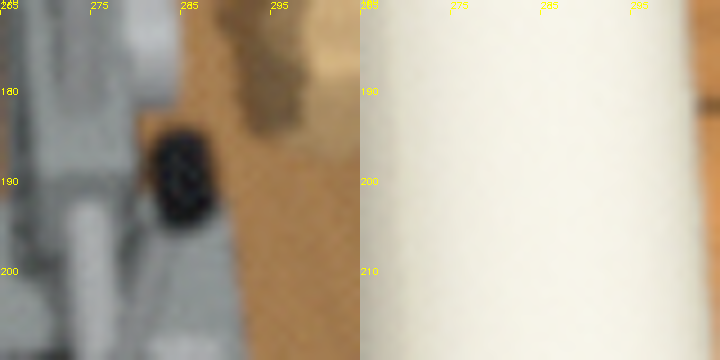

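Knob at side (284.8,189.3), agreeing with lever ≈0.07 rad.

```bash
python3 -m inch '{"jaw":[0,0,0,0,0,0,0,0,0,0,0],"offset":[[-0.02,0.009,0.01],[-0.04,0.018,0.02],[-0.0638,0.0267,0.035],[-0.0638,0.0267,0.0399],[-0.0638,0.0267,0.055],[-0.0636,0.0267,0.07],[-0.0635,0.0266,0.085],[-0.0634,0.0266,0.1],[-0.0634,0.0266,0.1099],[-0.0634,0.0266,0.1099],[-0.0634,0.0266,0.1099]],"rotation":[[0,0.3,0],[0,0.3,0],[0,0.3,0],[0,0.3,0],[0,0.3,0],[0,0.3,0],[0,0.3,0],[0,0.3,0],[0,0.3,0],[0,0.3,0],[0,0.3,0]]}'
python3 -m inch '{"jaw":[0.4,0.7,1,1,1,1,1,1,1,1],"offset":[[0,0,0],[0,0,0],[0,0,0],[0,0,0],[0,0,0],[0,0,0],[0,0,0],[0,0,0],[0,0,0],[0,0,0]],"rotation":[[0,0,0],[0,0,0],[0,0,0],[0,0,0],[0,0,0],[0,0,0],[0,0,0],[0,0,0],[0,0,0],[0,0,0]]}'
python3 - <<'E'
from h import *
where();V=Rt(PSI,0);s,p,M=state()
# offset of grasp from model knob
k0=knob(.07);g=p+M.as_matrix()[:,2]*.003-k0;print("grasp-knob",g.round(4))
for q in np.arange(.1,1.26,.1).tolist()+[1.2,1.23]:
    print(round(q,2),M.inv().apply(knob(q)-knob(.07)).round(4).tolist())
E
```

```text
clock: 14.6
tool_pos: [0.5623, -0.0153, 0.2871]
ee_rot: [0.001, 0.997, -0.078, -0.001]
wrist_force: [0.7, -0.0, 0.1]
opening: 1.001
clock: 15.43
tool_pos: [0.5626, -0.0166, 0.2881]
ee_rot: [0.002, 0.997, -0.078, -0.001]
wrist_force: [-1.3, -3.6, 5.9]
opening: 0.338
15.43 tcp [ 0.5626 -0.0166  0.2881] tilt 0.2 yaw -0.1562 op 0.338 F [-1.3 -3.6  5.9] q [-0.04  0.28  0.02  1.75 -0.    1.12 -1.74]
grasp-knob [ 0.0007 -0.0011 -0.    ]
0.1 [-0.0032, -0.0, -0.0007]
0.2 [-0.0141, -0.0, -0.0023]
0.3 [-0.0251, -0.0, -0.0029]
0.4 [-0.0361, -0.0, -0.0023]
0.5 [-0.0469, -0.0, -0.0006]
0.6 [-0.0576, -0.0001, 0.0021]
0.7 [-0.0679, -0.0001, 0.0059]
0.8 [-0.0778, -0.0001, 0.0107]
0.9 [-0.0872, -0.0001, 0.0164]
1.0 [-0.0959, -0.0002, 0.0231]
1.1 [-0.104, -0.0002, 0.0306]
1.2 [-0.1112, -0.0002, 0.0389]
1.2 [-0.1112, -0.0002, 0.0389]
1.23 [-0.1132, -0.0002, 0.0415]
```

```bash
python3 -m inch '{"jaw":[1,1,1,1,1,1,1,1,1,1,1,1],"offset":[[-0.0032,0,-0.0007],[-0.009,0,-0.0016],[-0.0141,0,-0.0023],[-0.02,0,-0.0027],[-0.0251,0,-0.0029],[-0.0361,0,-0.0023],[-0.0469,0,-0.0006],[-0.0576,0,0.0021],[-0.0679,0,0.0059],[-0.0778,0,0.0107],[-0.0778,0,0.0107],[-0.0778,0,0.0107]],"rotation":[[0,0,0],[0,0,0],[0,0,0],[0,0,0],[0,0,0],[0,0,0],[0,0,0],[0,0,0],[0,0,0],[0,0,0],[0,0,0],[0,0,0]]}'
python3 - <<'E'
from h import *
where();s,p,M=state();g=p+M.as_matrix()[:,2]*.003
d=R.from_euler("z",-PSI).apply(g-[*TST[:2],.178]);print(d.round(4),"q est",.3-np.arctan2(d[0],d[2]),"r",np.hypot(d[0],d[2]))
for q in(.9,1.0,1.1,1.2,1.24):print(q,M.inv().apply(knob(q)+[.0007,-.0011,0]-g).round(4).tolist())
E
```

```text
clock: 16.43
tool_pos: [0.4873, -0.005, 0.2799]
ee_rot: [0.002, 0.997, -0.078, 0.002]
wrist_force: [-2.8, -3.8, 10.7]
opening: 0.342
16.43 tcp [ 0.4873 -0.005   0.2799] tilt 0.33 yaw -0.1563 op 0.342 F [-2.8 -3.8 10.7] q [-0.05  0.15  0.01  1.93  0.    1.06 -1.78]
[-0.0502 -0.1234  0.0989] q est 0.7694631062628554 r 0.11090777101333743
0.9 [-0.0111, -0.0004, 0.0081]
1.0 [-0.0199, -0.0005, 0.0147]
1.1 [-0.028, -0.0005, 0.0221]
1.2 [-0.0353, -0.0005, 0.0304]
1.24 [-0.038, -0.0005, 0.0338]
```

```bash
python3 -m inch '{"jaw":[1,1,1,1,1,1,1,1,1,1,1,1],"offset":[[-0.0055,0,0.004],[-0.0111,0,0.0081],[-0.0155,0,0.0113],[-0.0199,0,0.0147],[-0.024,0,0.0183],[-0.028,0,0.0221],[-0.0317,0,0.026],[-0.0353,0,0.0304],[-0.037,0,0.0325],[-0.038,0,0.0338],[-0.038,0,0.0338],[-0.038,0,0.0338]],"rotation":[[0,0,0],[0,0,0],[0,0,0],[0,0,0],[0,0,0],[0,0,0],[0,0,0],[0,0,0],[0,0,0],[0,0,0],[0,0,0],[0,0,0]]}'
cat > lev.py <<'E'
from h import *
where();s,p,M=state();g=p+M.as_matrix()[:,2]*.003
d=R.from_euler("z",-PSI).apply(g-[*TST[:2],.178]);print(d.round(4),"q est",.3-np.arctan2(d[0],d[2]),"r",np.hypot(d[0],d[2]))
for q in(1.2,1.24,1.28):print(q,M.inv().apply(knob(q)+[.0007,-.0011,0]-g).round(4).tolist())
E
python3 lev.py
```

```text
clock: 17.43
tool_pos: [0.4513, 0.0006, 0.2483]
ee_rot: [0.002, 0.997, -0.078, 0.005]
wrist_force: [-4.0, -2.6, 15.1]
opening: 0.34
17.43 tcp [0.4513 0.0006 0.2483] tilt 0.55 yaw -0.1563 op 0.34 F [-4.  -2.6 15.1] q [-0.06  0.11 -0.    2.05  0.01  0.97 -1.79]
[-0.0867 -0.1235  0.0673] q est 1.2106553070845192 r 0.1097305557427664
1.2 [0.0014, -0.0005, -0.0011]
1.24 [-0.0013, -0.0005, 0.0024]
1.28 [-0.0039, -0.0005, 0.006]
```

```bash
python3 -m inch '{"jaw":[1,1,1,1],"offset":[[-0.0025,0,0.004],[-0.0045,0,0.007],[-0.005,0,0.008],[-0.005,0,0.008]],"rotation":[[0,0,0],[0,0,0],[0,0,0],[0,0,0]]}'
python3 lev.py
```

```text
clock: 17.77
tool_pos: [0.4476, 0.0011, 0.2428]
ee_rot: [0.002, 0.997, -0.078, 0.007]
wrist_force: [-5.8, -2.4, 16.9]
opening: 0.337
17.77 tcp [0.4476 0.0011 0.2428] tilt 0.79 yaw -0.1566 op 0.337 F [-5.8 -2.4 16.9] q [-0.06  0.11 -0.    2.07  0.01  0.95 -1.8 ]
[-0.0904 -0.1236  0.0618] q est 1.271311737613633 r 0.1094460364540253
1.2 [0.0051, -0.0006, -0.0066]
1.24 [0.0024, -0.0006, -0.0031]
1.28 [-0.0001, -0.0006, 0.0005]
```

```bash
python3 -m inch '{"jaw":[1,1,1,1,1],"offset":[[-0.0015,0,0.003],[-0.003,0,0.006],[-0.004,0,0.008],[-0.004,0,0.008],[-0.004,0,0.008]],"rotation":[[0,0,0],[0,0,0],[0,0,0],[0,0,0],[0,0,0]]}'
python3 lev.py
python3 - <<'E'
from h import *
f=grab_frame("side");cv2.imwrite("pics/l1.png",crop(f,235,150,80,95,6))
E
```

```text
clock: 18.18
tool_pos: [0.4472, 0.0012, 0.2418]
ee_rot: [0.001, 0.997, -0.078, 0.012]
wrist_force: [-15.0, -4.5, 49.9]
opening: 0.338
18.18 tcp [0.4472 0.0012 0.2418] tilt 1.34 yaw -0.1571 op 0.338 F [-15.   -4.5  49.9] q [-0.06  0.11 -0.    2.08  0.01  0.94 -1.8 ]
[-0.0908 -0.1235  0.0608] q est 1.2809531800829141 r 0.1092310916622398
1.2 [0.0056, -0.0006, -0.0075]
1.24 [0.0029, -0.0006, -0.0041]
1.28 [0.0003, -0.0006, -0.0005]
```

View pics/l1.png

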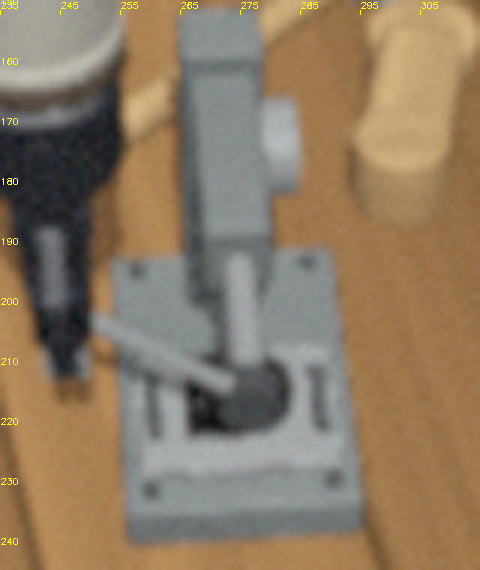

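The last push stopped dead at 50 N (end stop); lever lies over to ~(252,204) and heel flat end is still at u≈266. Release and withdraw.

```bash
python3 -m inch '{"jaw":[1,0.7,0.4,0.2,0,0,0,0,0,0,0,0,0,0],"offset":[[0,0,0],[0,0,0],[0,0,0],[0,0,0],[0,0,0],[0,0,0],[0,0,-0.01],[0,0,-0.03],[0,0,-0.05],[0,0,-0.08],[0,0,-0.11],[0,0,-0.13],[0,0,-0.13],[0,0,-0.13]],"rotation":[[0,0,0],[0,0,0],[0,0,0],[0,0,0],[0,0,0],[0,0,0],[0,0,0],[0,0,0],[0,0,0],[0,0,0],[0,0,0],[0,0,0],[0,0,0],[0,0,0]]}'
python3 - <<'E'
from h import *
where();f=grab_frame("side")
for q in(1.0,1.1,1.2,1.3):print(q,proj(f,knob(q)).round(1))
g=f["pixels"].max(2);r=g[185:225,232:258];m=(r<70).astype(np.uint8)
n,l,st,c=cv2.connectedComponentsWithStats(m);print([(st[i].tolist(),(c[i]+[232,185]).round(1).tolist()) for i in range(1,n) if st[i][4]>8])
P=f["pixels"].mean(2).astype(int)
for v in(209,212,215,219,221,222):print(v,P[v,256:293])
E
```

```text
clock: 19.4
tool_pos: [0.4447, 0.002, 0.3732]
ee_rot: [0.001, 0.997, -0.078, 0.013]
wrist_force: [-0.5, -0.8, -0.0]
opening: 1.001
19.4 tcp [0.4447 0.002  0.3732] tilt 1.49 yaw -0.1569 op 1.001 F [-0.5 -0.8 -0. ] q [-0.07 -0.03 -0.    1.9   0.01  1.24 -1.8 ]
1.0 [251.4 196.9]
1.1 [248.7 198.9]
1.2 [246.3 201. ]
1.3 [244.3 203.3]
[([12, 11, 6, 11, 57], [246.5, 201.1])]
209 [119 123 134 143 146 148 154 158 160 157 151 138 118  95  69  66  83 120
 148 161 162 153 136 117 131 149 161 169 172 172 169 166 170 156 143 141
 135]
212 [122 126 128 106  98 111 121 123 128 119 122 138 152 156 156 154 136 120
  96  89  96  92  91  87  77  67  87 135 162 159 128 108 115 137 146 143
 141]
215 [146 158 158 121 109 138 157 154 142 111  58  37  45  53  79  97 109 103
  87  79  73  80  79  82  75  65  60 108 153 167 153 112 110 148 168 151
 137]
219 [145 152 147 120 100 125 153 172 170 149  88  41  38  29  29  40  57  71
  77  74  73  74  72  74  74  87 117 152 171 172 157 119 102 128 151 151
 145]
221 [143 150 149 139 114 119 155 169 170 155 106  59  51  59  49  47  51  60
  74  76  89  96  98 114 127 154 165 171 171 170 165 145 121 128 148 156
 147]
222 [142 145 149 148 116 122 154 169 170 157 127 107 109 111 114 105  99 101
 104 121 131 141 144 150 161 171 171 171 171 172 170 162 151 152 163 164
 153]
```

```bash
python3 -c "
from station import *
print(close_job())"
```

```text
the job is handed in; nothing more can be done
None
```

The heel is on the tester's plate under the foot, the lever is pulled over to its end stop, and the job is handed in at about 19.4 s of the allowed 61 s.

**Deviation from the task.** The suggested approach from the front could not be followed. My first tilted approach to the heel ran into joint limits and missed by 35 mm without touching it. A kinematic model fitted to the arm's readings showed the same tilt is barely reachable at the tester. So I picked and placed the heel with the tool tilted 40 degrees the other way, and came in from behind the head.

**Last checks:**
- **Heel position:** In the side view its edges sit about 1 mm from centre in x and y. The worst single-edge readings were about 2 mm in x and 3 mm in y, all inside the 5 mm limit. The heel's flat-end edge did not move when the foot came down.
- **Camera disagreement:** The two cameras differed by about 3.5 mm in y. The shift was the same for the heel and the tester, so it cancels in the placing.
- **Lever:** The last push stopped dead at about 50 N at the wrist, so the end stop was reached. After release the knob was seen at (246.5, 201.1), which gives about 1.19 rad. The tool's own position had suggested 1.28 rad, which I put down to the knob slipping slightly in the grip.
- **Robot and bystanders:** The robot ended clear of everything, with about zero wrist force. I saw nothing disturbed, though I did not measure the bystanders' positions again at the end.
- **Foot force:** The foot's force on the heel could not be measured directly; I infer it from the lever being at its end.

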